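# Lantern off the lit display stand, compartment levered open and switched off

## Task

The lit display stand needs a new battery: lift the white lantern off it by the handle and set it down gently, upright, wholly on the round cork pad. Then slip the blade of the opening knife into the slot under the front edge of the stand's cover, lever the cover up with it and swing it right back, press the red button inside all the way down to switch the stand off, and leave the cover open with the knife lying back on the leather mat. Do not knock the other things on the table about.

Things in the scene. Friction and masses are not known exactly. Their poses are not given: they have to be found in the camera images.
- lantern: White hurricane lantern, 0.45 to 0.7 kg: tank 94 mm across at the foot, glass globe, two side tubes (in its y-z plane, 120 mm over all), hood top at 178 mm, above it a stiff upright wire bail with a wooden grip. Origin: centre of its underside; z up; the bail spans along its y. It starts standing on the stand's cover (top 64 mm above the table).
- lantern_grip (a point): Centre of the lantern's wooden bail grip, a bar 54 mm long along the lantern's y, 14 mm wide (x) and 14 mm high, 228 mm above the lantern's underside; 43 mm of free air between it and the hood below.
- stand: Fixed dark wooden display stand, 180 (x) by 160 (y) by 64 mm high. Origin: centre of its underside, z up, +x to its hinge side; its front (x = -90 mm) looks roughly at the robot. Under the cover a compartment (x -80 to +54, y -64 to +64 mm, floor at z = 12 mm) holds the red button in the middle and a battery pack at the back (x 8 to 52 mm, up to z = 44 mm).
- cover (a joint): Angle of the stand's steel cover, rad: 0 shut, 1.9 open against its stop (leaning back past upright). Plate 146 (x) by 124 (y) by 6 mm, flush with the stand's top, pale frosted disc on it; hinged along y at hinge at the back, so its front edge swings up and back. 0.25 kg; the stiff hinge stays where it is left; lifting the front edge takes about 3 N.
- hinge (a point): Point on the cover's hinge line, in the middle, level with the cover's underside: 54 mm in +x and 58 mm up from the stand's origin. Axes as the stand's; fixed.
- lip (a point): Middle of the lower front edge of the cover, 146 mm from the hinge; moves with the cover. Shut, it overhangs the front face by 2 mm.
- slot (a point): Centre of the mouth of the pry slot in the stand's front face: 48 mm wide (y), 12 mm high, from z = 46 mm up to the cover's underside at z = 58 mm, right through the 10 mm front wall into the compartment. Blade goes in along the stand's +x.
- button_top (a point): Centre of the top of the red push button (28 mm across) in the compartment, 35 mm in front (-x) of the stand's origin; pressed straight down, it springs back; full travel 6 mm at about 4 N.
- button (a joint): Travel of the red button, m: 0 up, 0.006 fully pressed.
- knife: Opening knife, 0.09 kg, 205 mm long, lying along its own x on the leather mat: wooden handle 115 mm long (x -115 to 0), 20 mm wide, 18 mm high; flat stiff steel blade 90 mm long (x 0 to +90), 22 mm wide, 3 mm thick, at mid height of the handle (9 mm above its underside). Origin: underside of the handle's front end; z up. Either broad side of the blade may be up.
- knife_grip (a point): Point in the handle at the knife's balance, 20 mm behind the front end of the handle and 9 mm above its underside.
- knife_tip (a point): Middle of the blade's end, 110 mm in +x from knife_grip.
- pad: Fixed round cork pad, 150 mm across, 6 mm thick; origin: centre of its underside. It lies on one side of the stand, the leather mat on the other.
- mat: Fixed brown leather mat, 250 mm (x) by 150 mm (y) by 4 mm; origin: centre of its underside.
- keg: Bystander: small forged iron keg, 88 mm across, 110 mm high; origin: centre of its underside.
- boot: Bystander: forged iron boot, about 120 by 55 mm, 120 mm high; origin on its underside.
- candlestick: Bystander: iron candlestick with a spiral stem, foot 68 mm across, 130 mm high; origin: centre of its underside.
- horseshoe: Bystander: horseshoe lying flat, about 115 by 135 mm, 10 mm thick; origin: centre of its underside.
- wax_tin: Bystander: brass-coloured tin, 72 mm across, 55 mm high; origin: centre of its underside.
- mug: Bystander: blue mug, 76 mm across, 85 mm high; origin: centre of its underside.
- brush: Bystander: hand brush lying flat; origin on its underside.

How it is judged (in metres and radians):
On the way, in this order (a step that is already met when the one before it is completed fails the run):
1. The lantern is lifted upright clear of the stand (its foot 8 mm or more above the cover) (z of lantern in the frame of stand above 0.072 m and angle between lantern's own z axis and vertical below 0.5 rad and contact force between lantern and stand below 0.05 N), for 0.1 s.
2. The lantern stands upright and at rest, wholly on the cork pad (within 30 mm of its centre), let go (horizontal distance between lantern and pad below 0.03 m and z of lantern in the frame of pad below 0.012 m and angle between lantern's own z axis and vertical below 0.1 rad and linear speed of lantern below 0.03 m/s and contact force between the fingers and lantern below 0.05 N), for 0.2 s.
3. The cover is levered up past 0.3 rad with the knife pushing on it and no finger on the stand (value of joint cover above 0.3 rad and contact force between knife and stand above 0.2 N and contact force between the fingers and stand below 0.1 N), for 0.05 s.
4. The cover is swung right back past upright (beyond 1.65 rad) (value of joint cover above 1.65 rad), for 0.1 s.
5. The red button is pressed down (5 mm or more of its 6 mm) (value of joint button above 0.005 m), for 0.1 s.
At the end, for the whole second after the job is handed in: Lantern upright (0.1 rad) and at rest on the cork pad, centre within 30 mm of the pad's; cover open beyond 1.65 rad; knife lying at rest on the leather mat, its balance point within 120 mm (x) and 72 mm (y) of the mat's centre; red button pressed and sprung back (horizontal distance between lantern and pad below 0.03 m and z of lantern in the frame of pad below 0.012 m and angle between lantern's own z axis and vertical below 0.1 rad and linear speed of each of lantern, knife below 0.02 m/s and value of joint cover above 1.65 rad and x of knife_grip in the frame of mat between -0.12 and 0.12 m and y of knife_grip in the frame of mat between -0.072 and 0.072 m and z of knife_grip in the frame of mat below 0.02 m and value of joint button below 0.002 m); the robot touches nothing.
It fails at once if the lantern is tipped more than 0.6 rad (angle between lantern's own z axis and vertical above 0.6 rad).
It fails at once if the lantern is dropped or flung (faster than 0.5 m/s with no finger on it) (linear speed of lantern above 0.5 m/s and contact force between the fingers and lantern below 0.02 N).
It fails at once if a bystander is pushed more than 30 mm (distance of any of keg, boot, candlestick, horseshoe, wax_tin, mug, brush from where it was at the start of the episode above 0.03 m).
It also fails if it takes over 72 s, if anything falls off the work surface, if the arm or the gripper's body presses on something with over 40 N, if the wrist force passes 120 N, or if a joint passes its speed limit or range.

## Robot

A 6-joint arm with a two-finger parallel gripper is mounted at the origin on the work surface. World frame = base frame: x ahead of the robot, y to its left, z up, the work surface at z = 0. Lengths are in mm, angles in rad, forces in N, time in s.
With the tool pointing down it reaches from about 350 to 975 mm from the base axis. Payload 7.1 kg.
Tool frame: the origin (TCP) lies midway between the tips of the shut fingers; the grasp point (between the pads) lies 19 mm behind it; z points along the fingers, y is the line along which they close (so a half turn about z gives the same grasp; the last joint's range is limited). The gripper opens to 88 mm and grips with 3 to 60 N. Pads are 20 mm wide; open, the fingers measure 115 mm over their backs; the gripper's body (75 mm by 178 mm) begins 61 mm behind the grasp point.
Start: joints at [1.228, 0.423, 1.63, -0, 1.089, -0.019], TCP at [198.825, 592.514, 222.675] pointing down, gripper open.
Joint ranges: [-3, 3], [-0.9, 2.11], [0.09, 2.58], [-1.31, 4.45], [0.11, 2.69], [-2.54, 2.54]. Speed limits (rad/s): [2.39, 2.39, 3.01, 3.14, 3.14, 3.14].

## Interface

Orientations are given as a rotation vector (axis times angle).
In Python, from workcell import get_obs, get_image, camera_params, close_job gives the robot as it stands.
- The arm moves only by the shell command python3 -m creep 'ROWS' [OPENING]. ROWS is a JSON object of lists of equal length, an entry for each row: "delta_pos": the shift along the tool's x, y, z in m, a list of three; "twist": the turn, a rotation vector about the tool's x, y, z in degrees, a list of three. A call has 1 to 20 rows; each row shifts and turns the commanded pose from where the row before left it, along the tool's axes as they then stand; what a row does not reach is not made up. A row lasts 1/12 s, in which the tool goes at most 41.7 mm and 7.16 degrees, less where a joint would pass 70% of its speed; a pose out of reach is approached as far as the arm can. A call with a gripper value outside its range is refused whole. OPENING is the opening, from 0 (shut) to 1 (fully open), set as the call begins (- or left out, the last holds). The fingers move at their own pace and stop on an object; the grip force is fixed at half the most. Time passes only in rows, so rows that do not move let the fingers close. It gives the time, the measured TCP pose, the force, the opening and the grip force at its end, in the units of the state.
- get_obs(): the state, without advancing time (a new reading comes with each control period).
- get_image(name): name is "side" or "top"; returns (picture, depth): 420x560x3 uint8, red, green, blue; 420x560 float32, mm along the optical axis (not along the pixel's ray), 0 where there is no reading.
- camera_params(name): a dict with "camera_matrix" (3x3 intrinsics, pixels), "k1" (the pictures are not rectified: a ray, as slopes to the right and down, at radius r is drawn at 1 + k1 r^2 times it, then the intrinsics apply), "extrinsics" (4x4, takes a point from camera to world coordinates). Camera axes: x right, y down, z forward; pixel columns grow to the right and rows downward; lengths in mm; the calibration is good to about 2 mm. A picture is of the moment at which its call begins. camera_params takes no time and is no camera call.
- close_job(): hands the job in; it is judged then, once.
The state is a dict: "t": time; "qpos": joint angles; "qvel": joint speeds; "joint_torque": joint torques, N m; "ee_pos": TCP position; "orientation": TCP orientation; "ft_force": force on the tool from outside, world axes, zero at the start; "moment": the same for the moment, N m; "width": finger opening in mm; "grasp_force": force on a finger pad.
Only numpy, scipy, OpenCV 4.12 (cv2) and the standard library are available. Lean on these libraries where they do the work, as an engineer would, in place of code of your own. Each camera call takes 0.05 s, during which the arm holds its last target. There are 200 camera calls.

## Working session

There is one attempt and no reset: what is moved stays moved. The work goes in short steps, Python scripts to look and compute and a shell command to move; the robot and the scene stay as the last step left them, time stands still between calls to the robot, and variables do not carry over. Pictures are saved under pics/ and viewed, at most 10 in all, crops included, and the job is handed in when it is done.

```bash
mkdir -p pics; ls
cat > h.py <<'E'
import numpy as np, cv2
from workcell import *
from scipy.spatial.transform import Rotation as R
def snap(n,f=None):
    im,d=get_image(n); np.savez(f'{n}.npz',im=im,d=d)
    if f: cv2.imwrite('pics/'+f,im[:,:,::-1])
    return im,d
def cloud(n,d):
    p=camera_params(n); K=np.array(p['camera_matrix'],float); T=np.array(p['extrinsics'],float)
    h,w=d.shape; u,v=np.meshgrid(np.arange(w),np.arange(h))
    pts=np.stack([u,v],-1).reshape(-1,1,2).astype(np.float64)
    xy=cv2.undistortPoints(pts,K,np.array([p['k1'],0,0,0.])).reshape(h,w,2)
    P=np.concatenate([xy*d[...,None],d[...,None]],-1).astype(float)
    return P@T[:3,:3].T+T[:3,3]
def st():
    o=get_obs(); print('t',round(o['t'],2),'pos',np.round(o['ee_pos'],1),'\nR',np.round(R.from_rotvec(o['orientation']).as_matrix(),3).tolist(),'q',np.round(o['qpos'],2),'F',np.round(o['ft_force'],1),'w',round(float(o['width']),1),o['grasp_force'])
E
python3 - <<'E'
from h import *
st()
for n in('side','top'):
    im,d=snap(n,n+'0.png'); p=camera_params(n); print(n,p['k1'],np.round(p['extrinsics'],2).tolist(), (d==0).mean())
E
```

```text
pics
t 0.0 pos [198.7 592.  221.9] 
R [[-0.948, 0.318, -0.0], [0.318, 0.948, -0.001], [-0.0, -0.002, -1.0]] q [ 1.23  0.42  1.63 -0.    1.09 -0.02] F [-0.1 -0.2  0.4] w 87.5 0.0
side -0.02926329486011322 [[-0.92, 0.24, -0.3, 1047.63], [0.38, 0.52, -0.76, 1241.17], [-0.02, -0.82, -0.57, 1113.85], [0.0, 0.0, 0.0, 1.0]] 0.003945578231292517
top -0.12422686280693991 [[0.01, -0.99, 0.13, 376.47], [-1.0, -0.01, -0.02, 21.95], [0.02, -0.13, -0.99, 1477.75], [0.0, 0.0, 0.0, 1.0]] 0.003949829931972789
```

View pics/top0.png

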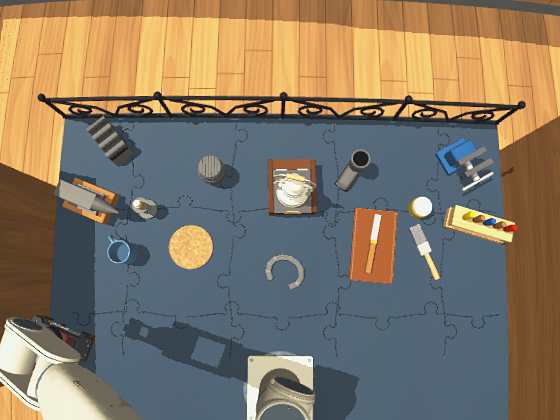

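View pics/side0.png

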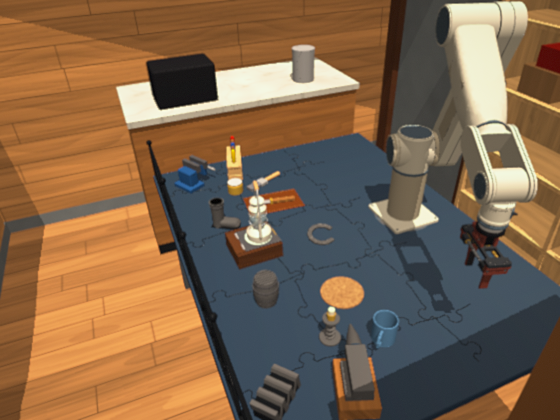

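The top view shows the lantern on the stand at about (292,187), the pad at (191,247), the mat at (374,245), and the knife on it with its handle end at (369,270) and tip at (377,215). Next I'll measure these from depth.

Run:
```python
from h import *
def rect(n,m,P):
    q=P[m][:,:2]; r=cv2.minAreaRect(q.astype(np.float32)); print(n,m.sum(),'c',np.round(r[0],1),'size',np.round(r[1],1),'ang',round(r[2],1),'z',np.round(np.percentile(P[m][:,2],[5,50,95]),1),'mean',np.round(q.mean(0),1))
C={}
for n in('top','side'):
    z=np.load(n+'.npz'); im=z['im'];P=cloud(n,z['d']);C[n]=P,im
    hs=cv2.cvtColor(im,cv2.COLOR_RGB2HSV); H,S,V=[hs[...,i].astype(int) for i in range(3)]
    X,Y,Z=P[...,0],P[...,1],P[...,2]
    near=(abs(X-600)<300)&(abs(Y)<450)&(Z>-10)
    print(n)
    rect('pad',near&(Y>150)&(abs(Z-6)<5)&(H<25)&(S>60)&(abs(X-450)<130)&(Y<450),P)
    rect('mat',near&(Y<-120)&(Y>-420)&(abs(Z-4)<8)&(H<20)&(S>140)&(X<620),P)
    rect('stand',near&(abs(Y)<150)&(abs(Z-64)<4)&(X>500),P)
    rect('grip',near&(abs(Y)<150)&(Z>280)&(X>500),P)
    rect('foot',near&(abs(Y)<150)&(Z>72)&(Z<110)&(X>500)&(S<90),P)
    rect('wire',near&(abs(Y)<150)&(Z>250)&(X>500),P)
    rect('handle',near&(abs(Y+250)<80)&(Z>14)&(Z<35)&(abs(X-480)<150),P)
    rect('blade',near&(abs(Y+250)<80)&(Z>8)&(Z<35)&(S<70)&(abs(X-480)<150),P)
    m=near&(abs(Y)<150)&(Z>280)&(X>500);print(np.round(P[m],0).tolist()[:40])
z=np.load('top.npz')['im']
cv2.imwrite('pics/crop.png',np.hstack([cv2.resize(z[150:225,255:330],(400,400),interpolation=2),cv2.resize(z[200:290,330:420],(400,400),interpolation=2)])[:,:,::-1])
```

```text
top
pad 1327 c [467.7 307.8] size [146.3 148.2] ang 1.1 z [1.8 5.4 9.6] mean [466.5 307.1]
mat 2598 c [ 479.8 -317.2] size [150.7 248.9] ang 84.6 z [-1.9  3.   8.3] mean [ 476.5 -315.8]
stand 1289 c [671.  -31.9] size [182.2 160.1] ang 1.5 z [60.4 63.4 67. ] mean [676.2 -30.1]
grip 129 c [647.1 -30.8] size [91.5 15. ] ang 77.3 z [286.3 295.9 300.9] mean [646.3 -30.5]
foot 267 c [633.6 -28.7] size [108.6  66.9] ang 77.6 z [ 81.8  99.8 107.7] mean [624.7 -27.3]
wire 149 c [647.2 -30.5] size [121.7  15. ] ang 77.3 z [263.3 295.3 300.8] mean [646.3 -30.5]
handle 254 c [ 483.9 -310.8] size [ 21.9 205.2] ang 79.7 z [14.4 20.1 26. ] mean [ 459.3 -305.1]
blade 130 c [ 559.8 -319.9] size [ 21.3 122.1] ang 87.0 z [ 9.3 13.1 19.9] mean [ 537.5 -320.1]
[[657.0, -8.0, 299.0], [658.0, -11.0, 295.0], [659.0, -13.0, 290.0], [657.0, 12.0, 286.0], [656.0, 9.0, 287.0], [655.0, 6.0, 292.0], [654.0, 3.0, 295.0], [656.0, 0.0, 288.0], [655.0, -2.0, 294.0], [655.0, -8.0, 296.0], [654.0, -10.0, 297.0], [653.0, -13.0, 301.0], [655.0, -16.0, 293.0], [654.0, -19.0, 299.0], [654.0, -22.0, 298.0], [654.0, -24.0, 
[... 1499 characters left out ...]
.0, -43.0, 295.0], [644.0, -38.0, 297.0], [650.0, -56.0, 284.0], [652.0, -37.0, 295.0], [651.0, -28.0, 300.0], [647.0, -30.0, 298.0], [642.0, -34.0, 294.0], [654.0, -32.0, 294.0], [651.0, -30.0, 295.0], [649.0, -25.0, 297.0], [645.0, -25.0, 296.0], [656.0, -28.0, 293.0], [654.0, -20.0, 297.0], [651.0, -20.0, 296.0], [646.0, -23.0, 293.0], [657.0, -24.0, 291.0], [656.0, -16.0, 296.0], [653.0, -14.0, 296.0], [650.0, -11.0, 297.0], [644.0, -18.0, 291.0], [656.0, -27.0, 285.0], [656.0, -15.0, 292.0], [655.0, -7.0, 297.0], [654.0, -1.0, 300.0], [648.0, -6.0, 295.0], [660.0, -5.0, 295.0], [656.0, -4.0, 294.0], [650.0, -12.0, 288.0], [649.0, -5.0, 291.0], [661.0, -2.0, 292.0], [657.0, -3.0, 291.0]]
```

View pics/crop.png

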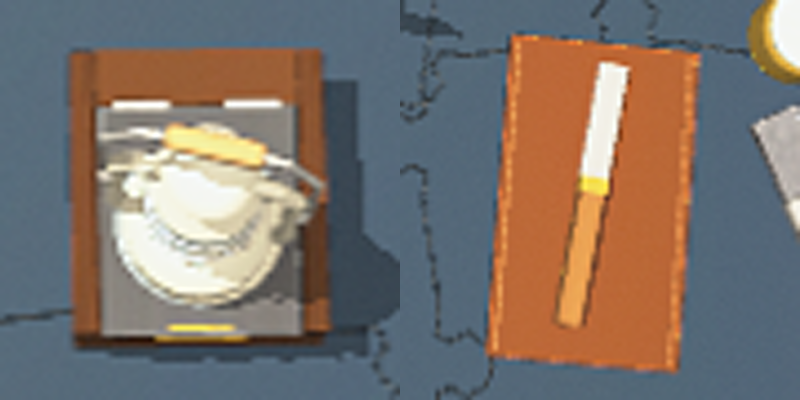

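```bash
cat >> h.py <<'E'
def go(p,yaw=None,pitch=0):
    """target TCP p; tool y at world yaw (deg); pitch>0 leans tool z towards +(forward). prints shift in present tool axes(mm), turn(deg), shift in axes after turn"""
    o=get_obs(); M=R.from_rotvec(o['orientation'])
    if yaw is None: T=M
    else:
        a=np.radians(yaw); y=np.array([np.cos(a),np.sin(a),0]); z=np.array([0,0,-1.]); T=R.from_matrix(np.stack([np.cross(y,z),y,z],1))
        f=np.cross([0,0,1],y); T=R.from_rotvec(y*np.radians(pitch))*T
    d=np.array(p)-o['ee_pos']; tw=(M.inv()*T).as_rotvec(degrees=True)
    print('shift before',np.round(M.inv().apply(d),1),'turn',np.round(tw,1),'shift after',np.round(T.inv().apply(d),1))
E
python3 - <<'E'
from h import *
for n in('top','side'):
    z=np.load(n+'.npz'); im=z['im'];P=cloud(n,z['d'])
    hs=cv2.cvtColor(im,cv2.COLOR_RGB2HSV); H,S,V=[hs[...,i].astype(int) for i in range(3)]
    X,Y,Z=P[...,0],P[...,1],P[...,2]
    def rect(nm,m):
        q=P[m][:,:2]; r=cv2.minAreaRect(q.astype(np.float32)); vx,vy,_,_=cv2.fitLine(q.astype(np.float32),2,0,.01,.01).ravel(); print(n,nm,m.sum(),np.round(r[0],1),np.round(r[1],1),'dir',np.round(np.degrees(np.arctan2(vy,vx)),1),'med',np.round(np.median(P[m],0),1),'mean',np.round(q.mean(0),1))
    A=(abs(X-650)<60)&(abs(Y+25)<80)
    rect('gripwood',A&(Z>275)&(S>70)&(H<30))
    rect('bail',A&(Z>255))
    m=A&(Z>68)&(Z<85)&(S<70); q=P[m][:,:2]
    from scipy.optimize import least_squares
    r=least_squares(lambda c:np.hypot(*(q-c).T)-47,[650,-25],loss='soft_l1').x; print(n,'foot',r,m.sum())
    K=(abs(X-480)<115)&(abs(Y+312)<60)&(Z>6)
    rect('blade',K&(S<70)&(Z<25)); rect('handle',K&(S>90)&(Z>13))
go([650,-26,335],-12.7)
E
```

```text
top gripwood 101 [647.  -32.3] [54.1 14.6] dir 77.6 med [646.  -32.8 296.9] mean [646.  -32.2]
top bail 147 [647.1 -30.8] [119.3  15. ] dir 78.4 med [646.1 -30.  295.4] mean [646.3 -30.5]
top foot [646.27283467 -31.91067153] 45
top blade 165 [ 541.6 -322.5] [23.8 88. ] dir -11.3 med [ 540.5 -322.6   13.2] mean [ 541.6 -323. ]
top handle 211 [ 442.4 -312.1] [104.   89.3] dir -11.0 med [ 437.5 -301.3   20.8] mean [ 439.1 -302.2]
side gripwood 39 [649.  -30.5] [60.6 13.8] dir 79.4 med [650.3 -27.  295. ] mean [650.2 -27.8]
side bail 62 [651.9 -13.5] [95.1 13.8] dir 79.2 med [654.1 -11.6 292.6] mean [653.1 -12.5]
side foot [648.5628554  -30.59790814] 84
side blade 19 [ 542.1 -313.9] [22.2 83.7] dir -2.3 med [ 515.  -317.3   11. ] mean [ 518.9 -314.4]
side handle 80 [ 444.1 -296.4] [ 29.2 114.1] dir -10.9 med [ 446.  -296.1   18.2] mean [ 445.6 -295.9]
shift before [-624.5 -442.5 -112.4] turn [-0.1  0.1 84.1] shift after [-503.7  576.2 -113. ]
```

```bash
python3 -m creep '{"delta_pos":[[0,0,-0.0094],[0,0,-0.0094],[0,0,-0.0094],[0,0,-0.0094],[0,0,-0.0094],[0,0,-0.0094],[0,0,-0.0094],[0,0,-0.0094],[0,0,-0.0094],[0,0,-0.0094],[0,0,-0.0094],[0,0,-0.0094]],"twist":[[0,0,6.96],[0,0,6.96],[0,0,6.96],[0,0,6.96],[0,0,6.96],[0,0,6.96],[0,0,6.96],[0,0,6.96],[0,0,6.96],[0,0,6.96],[0,0,6.96],[0,0,6.96]]}' 1
python3 -m creep '{"delta_pos":[[-0.026,0.0284,0],[-0.026,0.0284,0],[-0.026,0.0284,0],[-0.026,0.0284,0],[-0.026,0.0284,0],[-0.026,0.0284,0],[-0.026,0.0284,0],[-0.026,0.0284,0],[-0.026,0.0284,0],[-0.026,0.0284,0],[-0.026,0.0284,0],[-0.026,0.0284,0],[-0.026,0.0284,0],[-0.026,0.0284,0],[-0.026,0.0284,0],[-0.026,0.0284,0],[-0.026,0.0284,0],[-0.026,0.0284,0],[-0.026,0.0284,0],[-0.026,0.0284,0]],"twist":[[0,0,0],[0,0,0],[0,0,0],[0,0,0],[0,0,0],[0,0,0],[0,0,0],[0,0,0],[0,0,0],[0,0,0],[0,0,0],[0,0,0],[0,0,0],[0,0,0],[0,0,0],[0,0,0],[0,0,0],[0,0,0],[0,0,0],[0,0,0]]}'
python3 -c "
from h import *
st();go([647.5,-31.5,274],-12)"
```

```text
t: 1.1
ee_pos: [198.7, 592.2, 335.4]
orientation: [2.448, 1.968, -0.001]
ft_force: [0.6, 0.5, -1.0]
width: 87.9
grasp_force: 0.0
t: 2.77
ee_pos: [646.1, -36.6, 335.0]
orientation: [-2.443, -1.975, 0.001]
ft_force: [0.0, 0.1, 0.2]
width: 88.0
grasp_force: 0.0
t 2.77 pos [646.1 -36.6 335. ] 
R [[0.209, 0.978, -0.001], [0.978, -0.209, 0.0], [-0.0, -0.001, -1.0]] q [-0.08  0.36  1.46  0.    1.32  0.14] F [0.  0.1 0.2] w 88.0 0.0
shift before [ 5.3  0.4 61. ] turn [-0.   0.  -0.1] shift after [ 5.3  0.3 61. ]
```

```bash
python3 -m creep '{"delta_pos":[[0.005,0,0.006],[0,0,0.009],[0,0,0.009],[0,0,0.009],[0,0,0.008],[0,0,0.008],[0,0,0.006],[0,0,0.006],[0,0,0]],"twist":[[0,0,0],[0,0,0],[0,0,0],[0,0,0],[0,0,0],[0,0,0],[0,0,0],[0,0,0],[0,0,0]]}' 1
python3 -m creep '{"delta_pos":[[0,0,0],[0,0,0],[0,0,0],[0,0,0],[0,0,0],[0,0,0],[0,0,0],[0,0,0],[0,0,0],[0,0,0]],"twist":[[0,0,0],[0,0,0],[0,0,0],[0,0,0],[0,0,0],[0,0,0],[0,0,0],[0,0,0],[0,0,0],[0,0,0]]}' 0
python3 -m creep '{"delta_pos":[[0,0,-0.004],[0,0,-0.006],[0,0,-0.006],[0,0,-0.006],[0,0,-0.006],[0,0,-0.004],[0,0,0],[0,0,0]],"twist":[[0,0,0],[0,0,0],[0,0,0],[0,0,0],[0,0,0],[0,0,0],[0,0,0],[0,0,0]]}'
python3 -c "
from h import *
st();snap('top'); snap('side','side1.png')"
```

```text
t: 3.52
ee_pos: [645.8, -29.5, 273.1]
orientation: [-2.441, -1.975, 0.002]
ft_force: [-0.2, -0.5, -0.8]
width: 88.1
grasp_force: 0.0
t: 4.35
ee_pos: [646.5, -29.9, 274.5]
orientation: [-2.443, -1.975, 0.0]
ft_force: [1.0, 0.1, -0.6]
width: 24.2
grasp_force: 0.0
t: 5.02
ee_pos: [646.6, -29.9, 306.7]
orientation: [2.442, 1.975, 0.0]
ft_force: [-0.6, -0.8, -7.1]
width: 14.0
grasp_force: 30.0
t 5.02 pos [646.6 -29.9 306.7] 
R [[0.209, 0.978, 0.0], [0.978, -0.209, -0.0], [0.0, 0.0, -1.0]] q [-0.06  0.38  1.5  -0.    1.27  0.15] F [-0.6 -0.8 -7.1] w 14.0 29.995769262313843
```

View pics/side1.png

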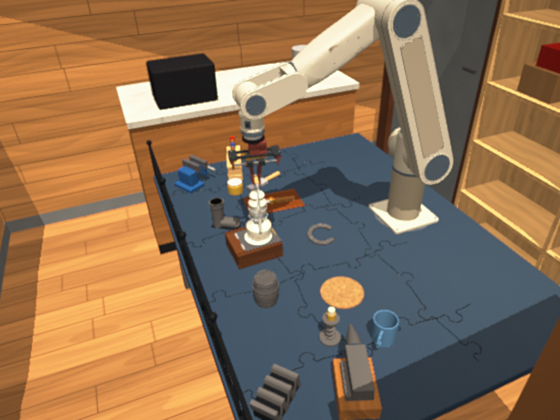

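```bash
python3 -m creep '{"delta_pos":[[0,0,-0.006],[0,0,-0.01],[0,0,-0.01],[0,0,-0.006],[0,0,0],[0,0,0],[0,0,0]],"twist":[[0,0,0],[0,0,0],[0,0,0],[0,0,0],[0,0,0],[0,0,0],[0,0,0]]}'
python3 - <<'E'
from h import *
st(); im,d=snap('side'); P=cloud('side',d); X,Y,Z=P[...,0],P[...,1],P[...,2]
S=cv2.cvtColor(im,cv2.COLOR_RGB2HSV)[...,1]
m=(np.hypot(X-648,Y+31)<62)&(Z>72)&(Z<330); z=np.sort(Z[m]); r=np.hypot(X-648,Y+31)
for a in range(70,330,8):
    k=m&(Z>=a)&(Z<a+8)
    if k.sum(): print(a,k.sum(),np.round(r[k].min()),np.round(r[k].max()),np.round(P[k].mean(0)[:2]),int(np.median(S[k])))
go([468.5,308.5,320])
E
```

```text
t: 5.7
ee_pos: [646.3, -29.9, 338.3]
orientation: [-2.443, -1.975, 0.001]
ft_force: [-0.5, -0.2, -6.5]
width: 13.9
grasp_force: 30.0
t 5.7 pos [646.3 -29.9 338.3] 
R [[0.209, 0.978, -0.0], [0.978, -0.209, -0.0], [-0.0, -0.0, -1.0]] q [-0.06  0.35  1.46 -0.    1.33  0.15] F [-0.5 -0.2 -6.5] w 13.9 29.995771050453186
110 2 39.0 41.0 [650.   8.] 70
118 16 41.0 48.0 [662.   1.] 66
126 42 41.0 51.0 [657.   7.] 64
134 48 38.0 51.0 [663.   3.] 65
142 43 38.0 53.0 [659.  -1.] 61
150 78 34.0 57.0 [654.  -4.] 21
158 110 17.0 61.0 [655. -14.] 17
166 28 18.0 58.0 [652.  -6.] 39
174 13 19.0 56.0 [657.   1.] 46
182 10 23.0 58.0 [656.   3.] 29
190 35 24.0 61.0 [657.  -6.] 36
198 27 23.0 60.0 [656.  -2.] 51
206 29 27.0 56.0 [656.  -4.] 61
214 37 25.0 60.0 [656.  -8.] 50
222 27 24.0 61.0 [651.  -7.] 40
230 46 18.0 61.0 [657. -11.] 38
238 18 22.0 62.0 [653.  -0.] 53
246 26 22.0 60.0 [654.  -8.] 45
254 55 17.0 58.0 [653. -10.] 24
262 30 16.0 61.0 [654. -15.] 44
270 22 17.0 62.0 [654. -14.] 59
278 20 20.0 61.0 [655. -12.] 45
286 68 1.0 62.0 [649. -23.] 20
294 18 1.0 60.0 [651. -25.] 17
302 1 61.0 61.0 [660.  29.] 43
310 2 60.0 60.0 [659.  28.] 27
318 5 51.0 58.0 [658.  22.] 19
326 3 44.0 53.0 [656.  17.] 46
shift before [ 293.7 -244.6   18.2] turn [0. 0. 0.] shift after [ 293.7 -244.6   18.2]
```

```bash
python3 -m creep '{"delta_pos":[[0.005,-0.0041,0],[0.0098,-0.0082,0],[0.0148,-0.0123,0],[0.0197,-0.0164,0],[0.0197,-0.0164,0],[0.0197,-0.0164,0],[0.0197,-0.0164,0],[0.0197,-0.0164,0],[0.0197,-0.0164,0],[0.0197,-0.0164,0],[0.0197,-0.0164,0],[0.0197,-0.0164,0],[0.0197,-0.0164,0],[0.0197,-0.0164,0],[0.0197,-0.0164,0],[0.0148,-0.0123,0],[0.0098,-0.0082,0],[0.005,-0.0041,0],[0,0,0],[0,0,0]],"twist":[[0,0,0],[0,0,0],[0,0,0],[0,0,0],[0,0,0],[0,0,0],[0,0,0],[0,0,0],[0,0,0],[0,0,0],[0,0,0],[0,0,0],[0,0,0],[0,0,0],[0,0,0],[0,0,0],[0,0,0],[0,0,0],[0,0,0],[0,0,0]]}'
python3 -m creep '{"delta_pos":[[0,0,0.005],[0,0,0.01],[0,0,0.013],[0,0,0.013],[0,0,0.013],[0,0,0.013],[0,0,0.012],[0,0,0.01],[0,0,0.006],[0,0,0.003],[0,0,0],[0,0,0]],"twist":[[0,0,0],[0,0,0],[0,0,0],[0,0,0],[0,0,0],[0,0,0],[0,0,0],[0,0,0],[0,0,0],[0,0,0],[0,0,0],[0,0,0]]}'
python3 - <<'E'
from h import *
st(); im,d=snap('side'); P=cloud('side',d); X,Y,Z=P[...,0],P[...,1],P[...,2]; r=np.hypot(X-468,Y-309)
S=cv2.cvtColor(im,cv2.COLOR_RGB2HSV)[...,1]
for a in range(-4,80,4):
    k=(r<60)&(Z>=a)&(Z<a+4)
    if k.sum(): print(a,k.sum(),np.round(r[k].min()),int(np.median(S[k])),np.round(P[k].mean(0)[:2]))
go([467.5,310,240])
E
```

```text
t: 7.42
ee_pos: [467.8, 310.3, 338.4]
orientation: [2.442, 1.976, -0.0]
ft_force: [-0.0, -1.0, -6.2]
width: 13.8
grasp_force: 30.0
t: 8.42
ee_pos: [468.1, 310.8, 240.8]
orientation: [2.443, 1.975, 0.001]
ft_force: [-0.5, -0.6, -6.4]
width: 13.5
grasp_force: 30.0
t 8.42 pos [468.1 310.8 240.8] 
R [[0.209, 0.978, 0.001], [0.978, -0.209, 0.0], [0.0, 0.0, -1.0]] q [ 0.56  0.31  1.76 -0.    1.08  0.78] F [-0.5 -0.6 -6.4] w 13.5 29.995944499969482
-4 5 24.0 154 [506. 297.]
0 95 25.0 155 [487. 322.]
4 150 25.0 153 [478. 337.]
8 45 32.0 155 [474. 341.]
20 3 40.0 76 [494. 330.]
24 7 43.0 72 [503. 335.]
28 15 44.0 78 [488. 341.]
32 23 43.0 65 [486. 341.]
36 24 43.0 64 [493. 338.]
40 24 44.0 65 [492. 336.]
44 24 43.0 64 [487. 343.]
48 25 40.0 61 [484. 335.]
52 50 38.0 38 [482. 333.]
56 58 24.0 31 [485. 326.]
60 74 17.0 24 [482. 324.]
64 52 18.0 35 [479. 322.]
68 27 19.0 40 [483. 326.]
72 6 20.0 45 [481. 339.]
76 9 21.0 36 [482. 329.]
shift before [-1.  -0.6  1.1] turn [0. 0. 0.] shift after [-1.  -0.6  1.1]
```

```bash
python3 -m creep '{"delta_pos":[[0,0,0.004],[0,0,0.004],[0,0,0.003],[0,0,0.001],[0,0,0.001],[0,0,0]],"twist":[[0,0,0],[0,0,0],[0,0,0],[0,0,0],[0,0,0],[0,0,0]]}' | grep -E "pos|ft"
python3 -m creep '{"delta_pos":[[0,0,0.001],[0,0,0.001],[0,0,0]],"twist":[[0,0,0],[0,0,0],[0,0,0]]}' | grep -E "pos|ft"
python3 -m creep '{"delta_pos":[[0,0,0.001],[0,0,0.001],[0,0,0]],"twist":[[0,0,0],[0,0,0],[0,0,0]]}'| grep -E "pos|ft"
```

```text
ee_pos: [467.7, 310.6, 227.3]
ft_force: [0.2, 0.3, -6.3]
ee_pos: [467.8, 310.6, 225.3]
ft_force: [-0.4, -0.4, -6.9]
ee_pos: [467.9, 310.6, 223.4]
ft_force: [0.2, -0.4, -6.7]
```

```bash
python3 -m creep '{"delta_pos":[[0,0,0.001],[0,0,0.001],[0,0,0]],"twist":[[0,0,0],[0,0,0],[0,0,0]]}' | grep -E "pos|ft"
python3 -m creep '{"delta_pos":[[0,0,0.001],[0,0,0.001],[0,0,0]],"twist":[[0,0,0],[0,0,0],[0,0,0]]}'| grep -E "pos|ft"
```

```text
ee_pos: [469.0, 311.0, 223.1]
ft_force: [-0.1, -2.2, 4.9]
ee_pos: [469.8, 311.4, 223.0]
ft_force: [-2.0, -3.5, 16.6]
```

```bash
python3 -m creep '{"delta_pos":[[0,0,-0.001],[0,0,-0.001],[0,0,0]],"twist":[[0,0,0],[0,0,0],[0,0,0]]}' | grep -E "pos|ft"
python3 -m creep '{"delta_pos":[[0,0,0],[0,0,0],[0,0,0],[0,0,0],[0,0,0],[0,0,0],[0,0,0],[0,0,0],[0,0,0],[0,0,0]],"twist":[[0,0,0],[0,0,0],[0,0,0],[0,0,0],[0,0,0],[0,0,0],[0,0,0],[0,0,0],[0,0,0],[0,0,0]]}' 1
python3 -m creep '{"delta_pos":[[0,0,-0.01],[0,0,-0.015],[0,0,-0.02],[0,0,-0.02],[0,0,-0.02],[0,0,-0.015],[0,0,0]],"twist":[[0,0,0],[0,0,0],[0,0,0],[0,0,0],[0,0,0],[0,0,0],[0,0,0]]}'| grep -E "pos|ft"
python3 - <<'E'
from h import *
snap('top','top2.png'); im,d=snap('side'); P=cloud('side',d); X,Y,Z=P[...,0],P[...,1],P[...,2]
S=cv2.cvtColor(im,cv2.COLOR_RGB2HSV)[...,1]
from scipy.optimize import least_squares
for n in ('side','top'):
    z=np.load(n+'.npz');P=cloud(n,z['d']);r=np.hypot(P[...,0]-468,P[...,1]-309);S=cv2.cvtColor(z['im'],cv2.COLOR_RGB2HSV)[...,1]
    m=(r<70)&(P[...,2]>11)&(P[...,2]<28); q=P[m][:,:2]
    print(n,'foot',least_squares(lambda c:np.hypot(*(q-c).T)-47,[468,309],loss='soft_l1').x,m.sum())
    m=(r<70)&(P[...,2]>228)&(P[...,2]<250); print('grip',P[m].mean(0),m.sum())
st(); go([472,-309,330],79)
E
```

```text
ee_pos: [469.1, 311.0, 223.0]
ft_force: [0.3, -2.3, 8.2]
t: 11.05
ee_pos: [467.8, 310.6, 221.4]
orientation: [-2.443, -1.976, 0.0]
ft_force: [0.5, -1.1, -0.5]
width: 76.9
grasp_force: 0.0
ee_pos: [469.3, 311.6, 325.7]
ft_force: [0.2, -0.7, 0.3]
side foot [468.06326262 308.04029886] 100
grip [472.25424228 316.66573078 236.01969537] 68
top foot [467.85954497 306.63061031] 32
grip [464.20899269 292.90843495 237.7230413 ] 61
t 11.73 pos [467.9 310.7 322. ] 
R [[0.209, 0.978, 0.001], [0.978, -0.209, 0.001], [0.001, 0.001, -1.0]] q [ 0.56  0.23  1.67 -0.    1.24  0.78] F [-1.1  0.  -0.7] w 87.8 0.0
shift before [-605.1  133.6   -8.4] turn [  0.1   0.  -91.1] shift after [-122.2 -607.5   -8. ]
```

```bash
python3 -m creep '{"delta_pos":[[-0.0302,0.0072,0],[-0.0302,0.0072,0],[-0.0302,0.0072,0],[-0.0302,0.0072,0],[-0.0302,0.0072,0],[-0.0302,0.0072,0],[-0.0302,0.0072,0],[-0.0302,0.0072,0],[-0.0302,0.0072,0],[-0.0302,0.0072,0],[-0.0302,0.0072,0],[-0.0302,0.0072,0],[-0.0302,0.0072,0],[-0.0302,0.0072,0],[-0.0302,0.0072,0],[-0.0302,0.0072,0],[-0.0302,0.0072,0],[-0.0302,0.0072,0],[-0.0302,0.0072,0],[-0.0302,0.0072,0]],"twist":[[0,0,0],[0,0,0],[0,0,0],[0,0,0],[0,0,0],[0,0,0],[0,0,0],[0,0,0],[0,0,0],[0,0,0],[0,0,0],[0,0,0],[0,0,0],[0,0,0],[0,0,0],[0,0,0],[0,0,0],[0,0,0],[0,0,0],[0,0,0]]}'|grep pos
python3 -m creep '{"delta_pos":[[0,0,0.018],[0,0,0.018],[0,0,0.018],[0,0,0.018],[0,0,0.018],[0,0,0.018],[0,0,0.018],[0,0,0.018],[0,0,0.018],[0,0,0.018],[0,0,0.018],[0,0,0.018],[0,0,0.018],[0,0,0]],"twist":[[0,0,6.85],[0,0,6.85],[0,0,6.85],[0,0,6.85],[0,0,6.85],[0,0,6.85],[0,0,6.85],[0,0,6.85],[0,0,6.85],[0,0,6.85],[0,0,6.85],[0,0,6.85],[0,0,6.85],[0,0,0]]}'|grep pos
python3 - <<'E'
from h import *
st();go([481.8,-311,6],-101)
z=np.load('top.npz');P=cloud('top',z['d']);S=cv2.cvtColor(z['im'],cv2.COLOR_RGB2HSV);H=S[...,0];S=S[...,1]
X,Y,Z=P[...,0],P[...,1],P[...,2];u=np.array([.9816,-.1908]);v=np.array([.1908,.9816])
K=(abs(X-480)<115)&(abs(Y+312)<60)
for nm,m in(('blade',K&(S<70)&(Z<25)&(Z>6)),('handle',K&(S>90)&(Z>15))):
    q=P[m][:,:2]-[481.8,-311]; a,b=q@u,q@v; print(nm,np.round(np.percentile(a,[1,99])),np.round(np.percentile(b,[3,50,97]),1))
E
```

```text
ee_pos: [481.4, -311.3, 319.8]
ee_pos: [479.3, -308.1, 83.1]
t 14.57 pos [ 479.3 -308.1   83.1] 
R [[0.98, -0.197, -0.007], [-0.197, -0.98, 0.005], [-0.007, -0.003, -1.0]] q [-0.59  0.54  1.83  0.    0.78  1.18] F [-0.3  0.1  0.6] w 87.9 0.0
shift before [ 3.6  2.6 77.1] turn [-0.2  0.4 -0.4] shift after [ 3.   2.3 77.1]
blade [ 18. 104.] [-10.5  -0.7   9.7]
handle [-99.  14.] [-9.4  0.2 10.1]
```

```bash
python3 -m creep '{"delta_pos":[[0.002,0.001,0.012],[0,0,0.012],[0,0,0.012],[0,0,0.012],[0,0,0.012],[0,0,0.006],[0,0,0],[0,0,0],[0,0,0]],"twist":[[0,0,0],[0,0,0],[0,0,0],[0,0,0],[0,0,0],[0,0,0],[0,0,0],[0,0,0],[0,0,0]]}' 0.5|grep pos
python3 -c "
from h import *
st();go([481.8,-311,6],-101)"
```

```text
ee_pos: [484.4, -311.7, 21.8]
t 15.32 pos [ 484.4 -311.7   21.8] 
R [[0.981, -0.193, 0.001], [-0.193, -0.981, -0.0], [0.001, 0.0, -1.0]] q [-0.59  0.65  1.83  0.    0.66  1.17] F [ 0.1  0.5 -0.7] w 43.7 0.0
shift before [-2.7 -0.2 15.8] turn [ 0.  -0.  -0.1] shift after [-2.7 -0.2 15.8]
```

```bash
python3 -m creep '{"delta_pos":[[-0.0027,0,0.005],[0,0,0.006],[0,0,0.0045],[0,0,0]],"twist":[[0,0,0],[0,0,0],[0,0,0],[0,0,0]]}' |grep -E "pos|ft"
python3 -m creep '{"delta_pos":[[0,0,0],[0,0,0],[0,0,0],[0,0,0],[0,0,0],[0,0,0],[0,0,0],[0,0,0]],"twist":[[0,0,0],[0,0,0],[0,0,0],[0,0,0],[0,0,0],[0,0,0],[0,0,0],[0,0,0]]}' 0
python3 -m creep '{"delta_pos":[[0,0,-0.01],[0,0,-0.02],[0,0,-0.02],[0,0,-0.02],[0,0,-0.02],[0,0,-0.02],[0,0,-0.01],[0,0,0],[0,0,0]],"twist":[[0,0,0],[0,0,0],[0,0,0],[0,0,0],[0,0,0],[0,0,0],[0,0,0],[0,0,0],[0,0,0]]}'
python3 - <<'E'
from h import *
st();go([510-80,-32,127],-88.5)
for n in('top','side'):
    im,d=snap(n);P=cloud(n,d);X,Y,Z=P[...,0],P[...,1],P[...,2];S=cv2.cvtColor(im,cv2.COLOR_RGB2HSV)[...,1]
    o=get_obs();M=R.from_rotvec(o['orientation']).as_matrix();Q=(P-o['ee_pos'])@M
    m=(Q[...,0]>28)&(Q[...,0]<140)&(abs(Q[...,1])<18)&(abs(Q[...,2])<35)
    q=Q[m];print(n,m.sum());
    for a in range(28,130,12):
        k=(q[:,0]>=a)&(q[:,0]<a+12)
        if k.sum():print(a,k.sum(),np.round(np.median(q[k],0),1))
E
```

```text
ee_pos: [480.8, -310.6, 5.0]
ft_force: [-0.2, 0.7, 0.6]
t: 16.32
ee_pos: [481.6, -311.1, 6.2]
orientation: [3.127, -0.304, 0.001]
ft_force: [0.4, 0.7, 0.6]
width: 20.0
grasp_force: 30.0
t: 17.07
ee_pos: [481.4, -311.0, 126.3]
orientation: [3.126, -0.304, 0.001]
ft_force: [-0.8, 0.6, -1.0]
width: 19.8
grasp_force: 30.0
t 17.07 pos [ 481.4 -311.   126.3] 
R [[0.981, -0.193, 0.001], [-0.193, -0.981, -0.0], [0.001, 0.0, -1.0]] q [-0.59  0.48  1.81 -0.    0.85  1.17] F [-0.8  0.6 -1. ] w 19.8 29.99682515859604
shift before [-104.3 -263.9   -0.9] turn [  0.   -0.  -12.6] shift after [ -44.1 -280.3   -0.7]
top 99
40 1 [48.7 -7.7 -7.2]
52 12 [58.7 -6.1 -8.5]
64 20 [70.8 -1.9 -8.4]
76 25 [82.9  1.1 -8.5]
88 26 [93.8  0.5 -8. ]
100 15 [103.4   2.2  -8.1]
side 55
28 8 [33.3 -1.6 -5.4]
40 7 [46.5  0.  -5.9]
52 8 [56.  -8.6 -4.9]
64 9 [70.2 -8.2 -6.4]
76 9 [81.9  0.5 -5.5]
88 9 [93.3 -3.9 -4.5]
100 5 [103.   -7.9  -5.8]
```

Run:
```python
from h import *
for n in('top','side'):
    z=np.load(n+'.npz');P=cloud(n,z['d']);X,Y,Z=P[...,0],P[...,1],P[...,2]
    hs=cv2.cvtColor(z['im'],cv2.COLOR_RGB2HSV); H,S=hs[...,0],hs[...,1]
    m=(abs(X-671)<130)&(abs(Y+32)<120)&(abs(Z-64)<6)
    r=cv2.minAreaRect(P[m][:,:2].astype(np.float32)); print(n,m.sum(),np.round(r[0],1),np.round(r[1],1),round(r[2],2),'z',np.median(Z[m]))
    c=m&(S<60)&(abs(X-671)<88)&(abs(Y+32)<78); r=cv2.minAreaRect(P[c][:,:2].astype(np.float32)); print(' cover',c.sum(),np.round(r[0],1),np.round(r[1],1),round(r[2],2),'z',np.median(Z[c]))
    y=(abs(X-585)<30)&(abs(Y+32)<60)&(S>150)&(H>18)&(H<35)
    print(' yellow',y.sum(),np.round(P[y].mean(0),1) if y.any() else'')
im=np.load('top.npz')['im']; cv2.imwrite('pics/crop3.png',cv2.resize(im[150:225,255:330],(600,600),interpolation=2)[:,:,::-1])
```

```text
top 2390 [671.3 -32. ] [182.3 160.2] 1.57 z 63.39271733897647
 cover 1471 [655.3 -26.1] [143.7 142.3] 0.33 z 63.51303910594561
 yellow 28 [582.4 -34.8  51.4]
side 1134 [673.9 -29.3] [183.4 166.4] 1.04 z 61.72609494776782
 cover 660 [657. -34.] [148.9 127.9] 2.03 z 61.95207687955997
 yellow 0
```

View pics/crop3.png

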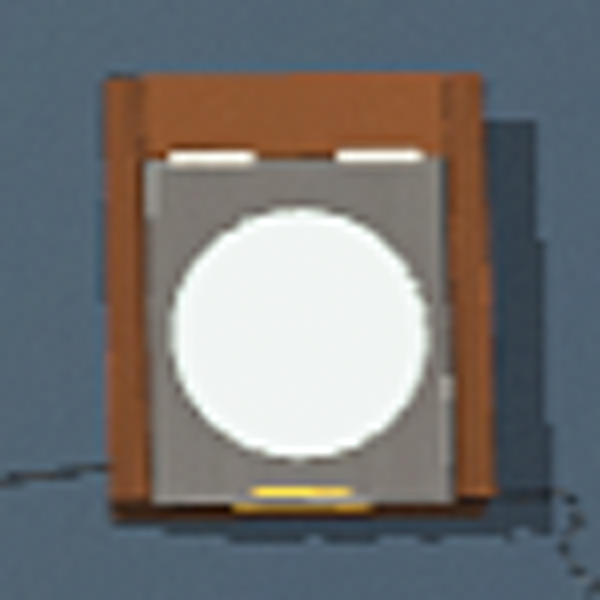

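```bash
python3 -m creep '{"delta_pos":[[0,0,0],[0,0,0],[0,0,0]],"twist":[[0,0,-6.2],[0,0,-6.2],[0,0,0]]}' |grep -E "pos|ft"
python3 -c "
from h import *
go([444,-37.6,127],-88.5)"
```

```text
ee_pos: [480.6, -310.4, 124.5]
ft_force: [-0.4, -0.2, -1.2]
shift before [ -29.5 -273.7   -2. ] turn [-0.1  0.1 -0. ] shift after [ -29.5 -273.7   -2.5]
```

```bash
python3 -m creep '{"delta_pos":[[-0.001,-0.01,0],[-0.0022,-0.02,0],[-0.0022,-0.02,0],[-0.0022,-0.02,0],[-0.0022,-0.02,0],[-0.0022,-0.02,0],[-0.0022,-0.02,0],[-0.0022,-0.02,0],[-0.0022,-0.02,0],[-0.0022,-0.02,0],[-0.0022,-0.02,0],[-0.0022,-0.02,0],[-0.0022,-0.02,0],[-0.0022,-0.02,0],[-0.0014,-0.014,0],[0,0,0],[0,0,0.01]],"twist":[[0,0,0],[0,0,0],[0,0,0],[0,0,0],[0,0,0],[0,0,0],[0,0,0],[0,0,0],[0,0,0],[0,0,0],[0,0,0],[0,0,0],[0,0,0],[0,0,0],[0,0,0],[0,0,0],[0,0,0]]}' |grep -E "pos|ft"
python3 -m creep '{"delta_pos":[[0,0,0.015],[0,0,0.015],[0,0,0.015],[0,0,0.015],[0,0,0.009],[0,0,0.003],[0,0,0],[0,0,0],[0,0,0]],"twist":[[0,0,0],[0,0,0],[0,0,0],[0,0,0],[0,0,0],[0,0,0],[0,0,0],[0,0,0],[0,0,0]]}' |grep -E "pos|ft"
python3 - <<'E'
from h import *
st();go([541,-35.1,45],-88.5)
for n in('top','side'):
    im,d=snap(n);P=cloud(n,d);S=cv2.cvtColor(im,cv2.COLOR_RGB2HSV)[...,1]
    o=get_obs();M=R.from_rotvec(o['orientation']).as_matrix();Q=(P-o['ee_pos'])@M
    m=(Q[...,0]>24)&(Q[...,0]<125)&(abs(Q[...,1])<18)&(abs(Q[...,2])<20)
    q=Q[m];print(n,m.sum())
    for a in range(24,125,14):
        k=(q[:,0]>=a)&(q[:,0]<a+14)
        if k.sum():print(a,k.sum(),np.round(np.median(q[k],0),1),np.median(P[m][k][:,2]))
im=np.load('side.npz')['im']; cv2.imwrite('pics/crop4.png',cv2.resize(im[150:300,200:350],(600,600),interpolation=2)[:,:,::-1])
E
```

```text
ee_pos: [444.8, -27.2, 116.6]
ft_force: [0.5, -0.8, -1.2]
ee_pos: [444.6, -27.9, 44.5]
ft_force: [-1.2, -0.8, -1.2]
t 19.58 pos [444.6 -27.9  44.5] 
R [[1.0, 0.022, 0.001], [0.022, -1.0, -0.0], [0.001, 0.0, -1.0]] q [-0.09  0.49  2.12 -0.    0.54  1.46] F [-1.2 -0.8 -1.2] w 19.3 29.997010231018066
shift before [96.2  9.3 -0.4] turn [ 0.  -0.1 -0.3] shift after [96.2  9.7 -0.5]
top 72
66 16 [75.3  0.7 -6.9] 51.574377386132824
80 28 [86.7 -0.9 -7.6] 52.33993635185573
94 28 [99.9 -0.7 -7.6] 52.27343273382655
side 82
24 15 [32.  -1.3 -4.1] 48.79260695912444
38 12 [46.8 -5.6 -5.7] 50.3264025924409
52 13 [58.8 -1.4 -6.5] 51.221244587359024
66 14 [71.8 -3.  -6.4] 51.15564951532997
80 14 [86.1 -1.7 -5.5] 50.27477865071535
94 14 [101.4  -4.2  -6.1] 50.88769288684557
```

View pics/crop4.png

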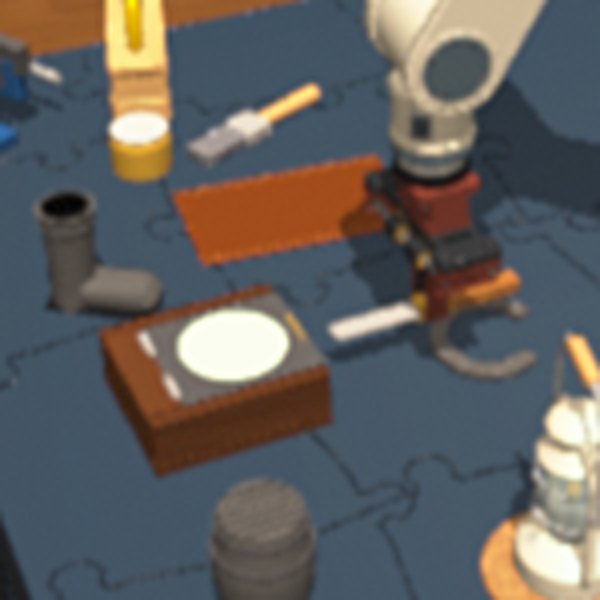

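```bash
python3 -m creep '{"delta_pos":[[0,0.005,0],[0,0.0047,-0.0005],[0.004,0,0],[0.006,0,0],[0.006,0,0],[0.006,0,0],[0.006,0,0],[0.006,0,0],[0.006,0,0],[0.004,0,0],[0,0,0]],"twist":[[0,0,0],[0,0,0],[0,0,0],[0,0,0],[0,0,0],[0,0,0],[0,0,0],[0,0,0],[0,0,0],[0,0,0],[0,0,0]]}' |grep -E "pos|ft"
python3 -m creep '{"delta_pos":[[0.006,0,0],[0.006,0,0],[0.006,0,0],[0.006,0,0],[0.006,0,0],[0.006,0,0],[0.006,0,0],[0.004,0,0],[0,0,0],[0,0,0]],"twist":[[0,0,0],[0,0,0],[0,0,0],[0,0,0],[0,0,0],[0,0,0],[0,0,0],[0,0,0],[0,0,0],[0,0,0]]}' |grep -E "pos|ft"
python3 -c "
from h import *
st();go([541,-35.1,45],-88.5)"
```

```text
ee_pos: [489.5, -36.4, 44.5]
ft_force: [-0.4, -0.8, -1.6]
ee_pos: [534.3, -35.4, 44.4]
ft_force: [0.2, 0.3, 0.1]
t 21.43 pos [534.3 -35.4  44.4] 
R [[1.0, 0.022, -0.0], [0.022, -1.0, 0.0], [-0.0, -0.0, -1.0]] q [-0.09  0.57  1.92  0.    0.65  1.46] F [0.2 0.3 0.1] w 19.9 29.996868073940277
shift before [ 6.7 -0.2 -0.6] turn [-0.   0.  -0.2] shift after [ 6.7 -0.1 -0.6]
```

```bash
python3 -m creep '{"delta_pos":[[0,0,-0.003],[0,0,-0.003],[-0.0001,0,-0.0067],[-0.0001,0,-0.0067],[-0.0001,0,-0.0067],[-0.0001,0,-0.0067],[-0.0001,0,-0.0067],[-0.0001,0,-0.0067],[0,0,0]],"twist":[[0,0,0],[0,0,0],[0,-2,0],[0,-2,0],[0,-2,0],[0,-2,0],[0,-2,0],[0,-2,0],[0,0,0]]}' |grep -E "pos|ft"
python3 - <<'E'
from h import *
st()
for n in('top','side'):
    im,d=snap(n);P=cloud(n,d);X,Y,Z=P[...,0],P[...,1],P[...,2];S=cv2.cvtColor(im,cv2.COLOR_RGB2HSV)[...,1]
    m=(S<80)&(X>590)&(X<715)&(abs(Y+33)<60)&(Z>50)&(Z<62+(735-X)*1.2)
    f=np.polyfit(X[m],Z[m],1);print(n,'cover angle',np.degrees(np.arctan(-f[0])),m.sum(),np.polyval(f,726))
E
```

```text
ee_pos: [537.8, -35.4, 91.3]
ft_force: [-0.7, -0.4, -3.1]
t 22.18 pos [537.8 -35.4  91.3] 
R [[0.978, 0.022, -0.209], [0.022, -1.0, -0.005], [-0.209, 0.0, -0.978]] q [-0.08  0.57  1.76 -0.02  1.02  1.49] F [-0.7 -0.4 -3.1] w 19.8 29.99668389558792
top cover angle 9.354561653661738 11 67.09211451575572
side cover angle 16.322963793837193 678 58.33699973748722
```

```bash
python3 -m creep '{"delta_pos":[[-0.0001,0,-0.0067],[-0.0001,0,-0.0067],[-0.0001,0,-0.0067],[-0.0001,0,-0.0067],[-0.0001,0,-0.0067],[-0.0001,0,-0.0067],[-0.0001,0,-0.0067],[-0.0001,0,-0.0067],[-0.0001,0,-0.0067],[-0.0001,0,-0.0067],[-0.0001,0,-0.0067],[-0.0001,0,-0.0067],[-0.0001,0,-0.0067],[-0.0001,0,-0.0067],[-0.0001,0,-0.0067],[0,0,0]],"twist":[[0,-2,0],[0,-2,0],[0,-2,0],[0,-2,0],[0,-2,0],[0,-2,0],[0,-2,0],[0,-2,0],[0,-2,0],[0,-2,0],[0,-2,0],[0,-2,0],[0,-2,0],[0,-2,0],[0,-2,0],[0,0,0]]}' |grep -E "pos|ft"
python3 - <<'E'
from h import *
st()
for n in('top','side'):
    im,d=snap(n,n+'5.png');P=cloud(n,d);X,Y,Z=P[...,0],P[...,1],P[...,2];S=cv2.cvtColor(im,cv2.COLOR_RGB2HSV)[...,1]
    m=(S<80)&(X>610)&(X<715)&(abs(Y+33)<60)&(Z>60)&(Z<66+(735-X)*1.3)
    f=np.polyfit(X[m],Z[m],1);print(n,'cover angle',np.degrees(np.arctan(-f[0])),m.sum(),np.polyval(f,726))
im=np.load('side.npz')['im']; cv2.imwrite('pics/crop5.png',cv2.resize(im[130:280,180:330],(600,600),interpolation=2)[:,:,::-1])
E
```

```text
ee_pos: [579.7, -34.4, 179.6]
ft_force: [-0.4, 0.1, -1.4]
t 23.62 pos [579.7 -34.4 179.6] 
R [[0.742, 0.022, -0.67], [0.017, -1.0, -0.015], [-0.67, -0.0, -0.743]] q [-0.05  0.79  1.28 -0.05  1.8   1.5 ] F [-0.4  0.1 -1.4] w 19.8 29.99693602323532Traceback (most recent call last):
  File "<stdin>", line 6, in <module>
    raise TypeError("expected non-empty vector for x")
TypeError: expected non-empty vector for x
```

Run:
```python
from h import *
im,d=snap('side');P=cloud('side',d);X,Y,Z=P[...,0],P[...,1],P[...,2];S=cv2.cvtColor(im,cv2.COLOR_RGB2HSV)[...,1]
m=(S<80)&(X>600)&(X<735)&(abs(Y+33)<62)&(Z>60)&(Z<66+(735-X)*1.3)
if m.sum()>20:
    f=np.polyfit(X[m],Z[m],1);print('cover angle',np.degrees(np.arctan(-f[0])),m.sum(),np.polyval(f,726))
cv2.imwrite('pics/crop5.png',cv2.resize(im[130:280,180:330],(600,600),interpolation=2)[:,:,::-1])
```

```text
cover angle 41.1112537278269 740 66.35151209543494
```

View pics/crop5.png

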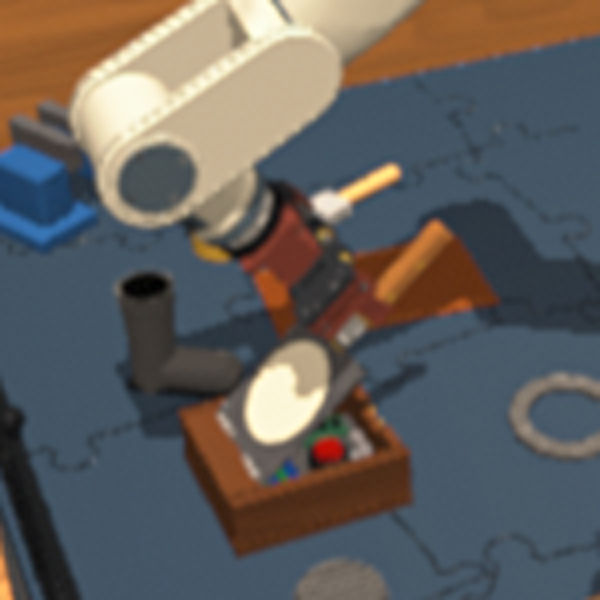

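```bash
python3 -m creep '{"delta_pos":[[-0.0001,0,-0.0067],[-0.0001,0,-0.0067],[-0.0001,0,-0.0067],[-0.0001,0,-0.0067],[-0.0001,0,-0.0067],[-0.0001,0,-0.0067],[-0.0001,0,-0.0067],[-0.0001,0,-0.0067],[-0.0001,0,-0.0067],[-0.0001,0,-0.0067],[-0.0001,0,-0.0067],[0,0,0],[0,0,0]],"twist":[[0,-2,0],[0,-2,0],[0,-2,0],[0,-2,0],[0,-2,0],[0,-2,0],[0,-2,0],[0,-2,0],[0,-2,0],[0,-2,0],[0,-2,0],[0,0,0],[0,0,0]]}' |grep -E "pos|ft"
python3 - <<'E'
from h import *
st()
im,d=snap('side');P=cloud('side',d);X,Y,Z=P[...,0],P[...,1],P[...,2];S=cv2.cvtColor(im,cv2.COLOR_RGB2HSV)[...,1]
m=(S<80)&(X>600)&(X<745)&(abs(Y+33)<62)&(Z>75)&(Z<190)&(Z<66+(735-X)*3)
f=np.polyfit(Z[m],X[m],1);print('cover angle',90-np.degrees(np.arctan(-f[0])),m.sum(),np.polyval(f,58))
E
```

```text
ee_pos: [636.2, -33.2, 225.4]
ft_force: [0.2, -0.7, 0.3]
t 24.8 pos [636.2 -33.2 225.4] 
R [[0.44, 0.022, -0.898], [0.01, -1.0, -0.02], [-0.898, -0.0, -0.44]] q [-0.04  1.04  0.88 -0.08  2.34  1.49] F [ 0.2 -0.7  0.3] w 19.5 29.996996819972992
cover angle 63.60827822548495 474 733.8333318301925
```

```bash
python3 -m creep '{"delta_pos":[[-0.005,0,0.002],[-0.01,0,0.002],[-0.014,0,0],[-0.014,0,0],[-0.014,0,0],[-0.013,0,0],[-0.0066,0,0.0135],[-0.0066,0,0.0135],[-0.0066,0,0.0135],[-0.0066,0,0.0135],[0,0,0]],"twist":[[0,0,0],[0,0,0],[0,0,0],[0,0,0],[0,0,0],[0,0,0],[0,0,0],[0,0,0],[0,0,0],[0,0,0],[0,0,0]]}' |grep -E "pos|ft"
python3 -m creep '{"delta_pos":[[0,0,0],[0,0,0],[0,0,0],[0,0,0],[0,0,0],[0,0,0],[0,0,0],[0,0,0],[0,0,0],[0,0,0],[0,0,0]],"twist":[[0,6.4,0],[0,6.4,0],[0,6.4,0],[0,6.4,0],[0,6.4,0],[0,6.4,0],[0,6.4,0],[0,6.4,0],[0,6.4,0],[0,6.4,0],[0,0,0]]}' |grep -E "pos|ft"
python3 - <<'E'
from h import *
st();go([550,-34,158],-88.5)
im,d=snap('side');P=cloud('side',d);X,Y,Z=P[...,0],P[...,1],P[...,2];S=cv2.cvtColor(im,cv2.COLOR_RGB2HSV)[...,1]
m=(S<80)&(X>600)&(X<745)&(abs(Y+33)<62)&(Z>75)&(Z<190)&(Z<66+(735-X)*3)
f=np.polyfit(Z[m],X[m],1);print('cover angle',90-np.degrees(np.arctan(-f[0])),m.sum(),np.polyval(f,58))
o=get_obs();M=R.from_rotvec(o['orientation']).as_matrix();Q=(P-o['ee_pos'])@M
m=(Q[...,0]>24)&(Q[...,0]<125)&(abs(Q[...,1])<18)&(abs(Q[...,2])<20);q=Q[m];print(np.round(q[q[:,0].argsort()][::6],0).tolist())
E
```

```text
ee_pos: [540.2, -35.3, 289.4]
ft_force: [0.2, 0.6, -0.6]
ee_pos: [539.4, -35.2, 289.2]
ft_force: [-0.7, 0.0, -1.3]
t 26.68 pos [539.4 -35.2 289.2] 
R [[1.0, 0.022, 0.005], [0.022, -1.0, -0.0], [0.005, 0.0, -1.0]] q [-0.09  0.22  1.75  0.    1.16  1.46] F [-0.7  0.  -1.3] w 19.6 29.996829628944397
shift before [ 10.   -1.  131.3] turn [ 0.  -0.3 -0.2] shift after [ 10.6  -0.9 131.2]
cover angle 64.14916019372329 514 733.5315132134481
[[25.0, -1.0, -7.0], [31.0, 3.0, -6.0], [37.0, -11.0, -7.0], [42.0, 5.0, -3.0], [49.0, 8.0, -4.0], [54.0, -16.0, -6.0], [59.0, -8.0, -7.0], [65.0, -13.0, -7.0], [70.0, -7.0, -9.0], [75.0, -10.0, -8.0], [81.0, -6.0, -7.0], [88.0, -5.0, -9.0], [92.0, -15.0, -7.0], [98.0, -9.0, -5.0], [103.0, -13.0, -4.0]]
```

```bash
python3 -m creep '{"delta_pos":[[-0.008,0,0.008],[0,0,0.015],[0,0,0.015],[0,0,0.015],[0,0,0.015],[0,0,0.015],[0,0,0.015],[0,0,0.015],[0,0,0.013],[0,0,0.005],[0,0,0],[0.01,0,0],[0.015,0,0],[0.01,0,0]],"twist":[[0,0,0],[0,0,0],[0,0,0],[0,0,0],[0,0,0],[0,0,0],[0,0,0],[0,0,0],[0,0,0],[0,0,0],[0,0,0],[0,0,0],[0,0,0],[0,0,0]]}' |grep -E "pos|ft"
python3 -m creep '{"delta_pos":[[0.006,0,0],[0.006,0,0],[0.006,0,0],[0.006,0,0],[0.006,0,0],[0.006,0,0],[0.006,0,0],[0.006,0,0],[0.006,0,0],[0,0,0]],"twist":[[0,0,0],[0,0,0],[0,0,0],[0,0,0],[0,0,0],[0,0,0],[0,0,0],[0,0,0],[0,0,0],[0,0,0]]}' |grep -E "pos|ft"
python3 -m creep '{"delta_pos":[[0.006,0,0],[0.006,0,0],[0.006,0,0],[0.006,0,0],[0.004,0,0],[0,0,0],[0,0,0]],"twist":[[0,0,0],[0,0,0],[0,0,0],[0,0,0],[0,0,0],[0,0,0],[0,0,0]]}' |grep -E "pos|ft"
python3 - <<'E'
from h import *
st()
for n in('top','side'):
    im,d=snap(n,n+'6.png');P=cloud(n,d);X,Y,Z=P[...,0],P[...,1],P[...,2];S=cv2.cvtColor(im,cv2.COLOR_RGB2HSV)[...,1]
    m=(S<90)&(X>690)&(X<800)&(abs(Y+33)<60)&(Z>75)&(Z<205)
    print(n,m.sum(),np.round(np.percentile(Z[m],[2,98])))
    f=np.polyfit(Z[m],X[m],1);print('cover angle',90+np.degrees(np.arctan(f[0])),np.polyval(f,58))
E
```

```text
ee_pos: [571.6, -34.7, 157.9]
ft_force: [-2.8, -0.2, -0.5]
ee_pos: [624.7, -33.5, 156.8]
ft_force: [1.1, -0.4, -0.9]
ee_pos: [651.9, -32.8, 156.8]
ft_force: [-0.1, -0.1, -0.4]
t 29.32 pos [651.9 -32.8 156.8] 
R [[1.0, 0.022, 0.001], [0.022, -1.0, -0.0], [0.001, 0.0, -1.0]] q [-0.07  0.54  1.61  0.    0.99  1.48] F [-0.1 -0.1 -0.4] w 19.7 29.996982514858246
top 13 [ 80. 197.]
cover angle 108.11865531675818 723.6859062463438
side 131 [102. 198.]
cover angle 117.72396538257644 684.9040945692118
```

View pics/side6.png

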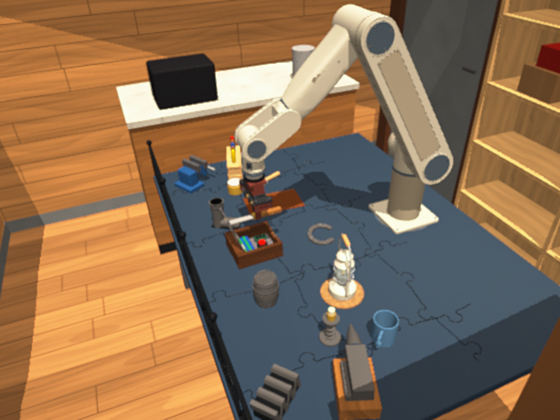

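```bash
python3 -m creep '{"delta_pos":[[-0.01,0,0],[-0.02,0,0],[-0.025,0,0],[-0.025,0,0],[-0.0069,0.0196,0],[-0.0069,0.0196,0],[-0.0069,0.0196,0],[-0.0069,0.0196,0],[-0.0069,0.0196,0],[-0.0069,0.0196,0],[-0.0069,0.0196,0],[-0.0069,0.0196,0],[-0.0069,0.0196,0],[-0.0069,0.0196,0],[-0.0069,0.0196,0],[-0.0069,0.0196,0],[-0.0069,0.0196,0],[-0.0069,0.0196,0],[0,0,0]],"twist":[[0,0,0],[0,0,0],[0,0,0],[0,0,0],[0,0,0],[0,0,0],[0,0,0],[0,0,0],[0,0,0],[0,0,0],[0,0,0],[0,0,0],[0,0,0],[0,0,6.2],[0,0,6.2],[0,0,0],[0,0,0],[0,0,0],[0,0,0]]}' |grep -E "pos|ft"
python3 -m creep '{"delta_pos":[[0,0,0.01],[0,0,0.02],[0,0,0.02],[0,0,0.02],[0,0,0.02],[0,0,0.015],[0,0,0.01],[0,0,0.005],[0,0,0],[0,0,0]],"twist":[[0,0,0],[0,0,0],[0,0,0],[0,0,0],[0,0,0],[0,0,0],[0,0,0],[0,0,0],[0,0,0],[0,0,0]]}' |grep -E "pos|ft"
python3 - <<'E'
from h import *
st();go([481.8,-311,7],-101)
for n in('top','side'):
    im,d=snap(n);P=cloud(n,d);X,Y,Z=P[...,0],P[...,1],P[...,2];S=cv2.cvtColor(im,cv2.COLOR_RGB2HSV)[...,1]
    m=(X>690)&(X<800)&(abs(Y+33)<58)&(Z>85)&(Z<205)
    f=np.polyfit(Z[m],X[m],1);print(n,m.sum(),'cover angle',90+np.degrees(np.arctan(f[0])),np.polyval(f,58),np.round(np.median(P[m],0)),np.percentile(Z[m],[2,98]))
    rd=(cv2.inRange(cv2.cvtColor(im,cv2.COLOR_RGB2HSV),(0,170,120),(5,255,255))>0)&(abs(X-637)<40)&(abs(Y+33)<40); print('red',rd.sum(),np.round(np.median(P[rd],0),1))
E
```

```text
ee_pos: [464.3, -306.8, 156.9]
ft_force: [-0.9, -0.5, -1.1]
ee_pos: [466.6, -304.5, 36.8]
ft_force: [0.6, -0.1, -0.5]
t 31.83 pos [ 466.6 -304.5   36.8] 
R [[0.981, -0.193, 0.0], [-0.193, -0.981, -0.0], [0.0, 0.0, -1.0]] q [-0.6   0.6   1.88  0.    0.66  1.16] F [ 0.6 -0.1 -0.5] w 20.0 29.996811747550964
shift before [16.2  3.4 29.8] turn [ 0.  -0.  -0.1] shift after [16.2  3.5 29.8]
top 783 cover angle 107.53134393415891 726.0485582466146 [754. -32. 148.] [ 88.90256585 196.89134157]
red 58 [636.2 -35.2  31.7]
side 50 cover angle 104.96060047388681 737.3734594502887 [772. -23. 192.] [ 92.04213632 197.16183426]
red 38 [640.5 -29.   29.5]
```

```bash
python3 -m creep '{"delta_pos":[[0.008,0.002,0.008],[0.008,0.0015,0.008],[0,0,0.007],[0,0,0.004],[0,0,0.002],[0,0,0.001],[0,0,0],[0,0,0]],"twist":[[0,0,0],[0,0,0],[0,0,0],[0,0,0],[0,0,0],[0,0,0],[0,0,0],[0,0,0]]}' |grep -E "pos|ft"
python3 -m creep '{"delta_pos":[[0,0,0],[0,0,0],[0,0,0],[0,0,0],[0,0,0],[0,0,0]],"twist":[[0,0,0],[0,0,0],[0,0,0],[0,0,0],[0,0,0],[0,0,0]]}' 0.5
python3 -m creep '{"delta_pos":[[0,0,-0.005],[0,0,-0.015],[0,0,-0.02],[0,0,-0.025],[0,0,-0.025],[0,0,-0.025],[0,0,-0.025],[0,0,-0.025],[0,0,0],[0,0,0]],"twist":[[0,0,0],[0,0,0],[0,0,0],[0,0,0],[0,0,0],[0,0,0],[0,0,-6.2],[0,0,-6.2],[0,0,0],[0,0,0]]}' |grep -E "pos|ft"
python3 - <<'E'
from h import *
st();go([637.5,-33.5,165],-88.5)
im,d=snap('top');P=cloud('top',d);X,Y,Z=P[...,0],P[...,1],P[...,2]
m=(abs(X-480)<115)&(abs(Y+312)<60)&(Z>14)&(Z<40);print('handle',m.sum(),np.round(P[m].mean(0),1))
E
```

```text
ee_pos: [481.1, -311.2, 6.6]
ft_force: [0.2, 0.4, -1.4]
t: 33.1
ee_pos: [481.3, -311.3, 6.7]
orientation: [3.127, -0.304, 0.0]
ft_force: [-0.2, -0.1, -0.5]
width: 43.9
grasp_force: 0.0
ee_pos: [482.0, -311.8, 173.4]
ft_force: [0.6, -0.7, -1.3]
t 33.93 pos [ 482.  -311.8  173.4] 
R [[1.0, 0.021, 0.003], [0.021, -1.0, -0.002], [0.003, 0.002, -1.0]] q [-0.59  0.41  1.78  0.    0.94  0.95] F [ 0.6 -0.7 -1.3] w 44.3 0.0
shift before [ 161.3 -274.9    8.3] turn [ 0.1 -0.2 -0.3] shift after [ 162.7 -274.1    8.4]
handle 146 [ 461.3 -306.1   19.3]
```

```bash
python3 -m creep '{"delta_pos":[[0.0115,-0.0196,0],[0.0115,-0.0196,0],[0.0115,-0.0196,0],[0.0115,-0.0196,0],[0.0115,-0.0196,0],[0.0115,-0.0196,0],[0.0115,-0.0196,0],[0.0115,-0.0196,0],[0.0115,-0.0196,0],[0.0115,-0.0196,0],[0.0115,-0.0196,0],[0.0115,-0.0196,0],[0.0115,-0.0196,0],[0.0115,-0.0196,0],[0,0,0],[0,0,0]],"twist":[[0,0,0],[0,0,0],[0,0,0],[0,0,0],[0,0,0],[0,0,0],[0,0,0],[0,0,0],[0,0,0],[0,0,0],[0,0,0],[0,0,0],[0,0,0],[0,0,0],[0,0,0],[0,0,0]]}' 0 |grep -E "pos|ft"
python3 -c "
from h import *
st();go([637.5,-33.5,45],-88.5)"
```

```text
ee_pos: [635.3, -32.4, 169.8]
ft_force: [-0.2, 0.2, 0.2]
t 35.32 pos [635.3 -32.4 169.8] 
R [[1.0, 0.023, -0.003], [0.023, -1.0, 0.0], [-0.003, -0.0, -1.0]] q [-0.07  0.5   1.64 -0.    1.    1.48] F [-0.2  0.2  0.2] w 0.4 0.0
shift before [  2.5   1.2 124.8] turn [-0.   0.2 -0.2] shift after [  2.1   1.1 124.8]
```

```bash
python3 -m creep '{"delta_pos":[[0.002,0.001,0.01],[0,0,0.02],[0,0,0.02],[0,0,0.02],[0,0,0.02],[0,0,0.02],[0,0,0.012],[0,0,0.006],[0,0,0],[0,0,0]],"twist":[[0,0,0],[0,0,0],[0,0,0],[0,0,0],[0,0,0],[0,0,0],[0,0,0],[0,0,0],[0,0,0],[0,0,0]]}' |grep -E "pos|ft"
python3 -m creep '{"delta_pos":[[0,0,0.002],[0,0,0.002],[0,0,0.002],[0,0,0.002],[0,0,0]],"twist":[[0,0,0],[0,0,0],[0,0,0],[0,0,0],[0,0,0]]}' |grep -E "pos|ft"
```

```text
ee_pos: [638.2, -34.8, 43.7]
ft_force: [0.3, 0.2, 0.8]
ee_pos: [638.1, -34.2, 35.6]
ft_force: [-0.2, -0.1, -0.5]
```

```bash
python3 -m creep '{"delta_pos":[[0,0,0.002],[0,0,0.002],[0,0,0.001],[0,0,0]],"twist":[[0,0,0],[0,0,0],[0,0,0],[0,0,0]]}' |grep -E "pos|ft"
python3 -m creep '{"delta_pos":[[0,0,0.001],[0,0,0.001],[0,0,0.001],[0,0,0]],"twist":[[0,0,0],[0,0,0],[0,0,0],[0,0,0]]}' |grep -E "pos|ft"
python3 -m creep '{"delta_pos":[[0,0,0.001],[0,0,0.001],[0,0,0]],"twist":[[0,0,0],[0,0,0],[0,0,0]]}' |grep -E "pos|ft"
```

```text
ee_pos: [638.4, -34.3, 30.7]
ft_force: [-0.4, 0.4, 2.7]
ee_pos: [638.4, -34.3, 28.3]
ft_force: [-1.5, 0.2, 7.9]
ee_pos: [638.5, -34.3, 28.0]
ft_force: [-5.8, 0.1, 22.1]
```

```bash
python3 -m creep '{"delta_pos":[[0,0,0],[0,0,0],[0,0,-0.005],[0,0,-0.015],[0,0,-0.02],[0,0,-0.025],[0,0,-0.025],[0,0,-0.025],[0,0,-0.025],[0,0,-0.025],[0,0,-0.025],[-0.03,0,-0.02],[-0.03,0,-0.02],[-0.03,0,0],[-0.03,0,0],[0,0,0],[0,0,0]],"twist":[[0,0,0],[0,0,0],[0,0,0],[0,0,0],[0,0,0],[0,0,0],[0,0,0],[0,0,0],[0,0,0],[0,0,0],[0,0,0],[0,0,0],[0,0,0],[0,0,0],[0,0,0],[0,0,0],[0,0,0]]}' |grep -E "t:|pos|ft"
python3 - <<'E'
from h import *
for n in('top','side'):
    im,d=snap(n);P=cloud(n,d);X,Y,Z=P[...,0],P[...,1],P[...,2]
    m=(X>690)&(X<800)&(abs(Y+33)<58)&(Z>85)&(Z<205)
    f=np.polyfit(Z[m],X[m],1);print(n,m.sum(),'cover',90+np.degrees(np.arctan(f[0])))
    rd=(cv2.inRange(cv2.cvtColor(im,cv2.COLOR_RGB2HSV),(0,170,120),(5,255,255))>0)&(abs(X-637)<40)&(abs(Y+33)<40); print('red',rd.sum(),np.round(np.median(P[rd],0),1))
    m=(abs(X-480)<115)&(abs(Y+312)<60)&(Z>14)&(Z<40);print('handle',m.sum(),np.round(P[m].mean(0),1))
im=np.load('top.npz')['im'];cv2.imwrite('pics/end.png',cv2.resize(im[100:360,40:480],(748,442))[:,:,::-1])
E
```

```text
t: 38.9
ee_pos: [517.0, -37.0, 256.3]
ft_force: [0.2, 1.0, 0.0]
top 782 cover 107.48581160503238
red 0 [nan nan nan]
handle 280 [ 466.5 -308.4   19.5]
side 49 cover 104.6346212384144
red 37 [641.8 -26.3  30.4]
handle 80 [ 451.3 -298.8   18.2]
  return _methods._mean(a, axis=axis, dtype=dtype,
  ret = um.true_divide(
```

View pics/end.png

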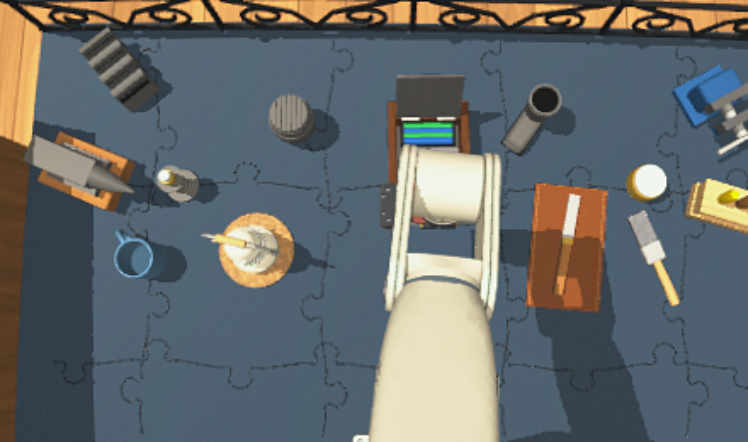

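The final picture shows the lantern upright on the pad at about (255,248), the cover open at (430,95), the knife on the mat at (567,243), and the other things where they were.

```bash
python3 -c "
from workcell import close_job
print(close_job())"
```

```text
the job is handed in; nothing more can be done
None
```

I finished the job and handed it in at about 39 s: the lantern is upright on the cork pad, the cover is open at about 1.85 rad, the button was pressed down to its stop and has sprung back, and the knife lies on the mat; the hand-in returned no verdict.

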